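Lock the last cover screw of a hallway fuse box

ROBOT

A 6-joint arm with a two-finger parallel gripper is mounted at the origin on the work surface. World frame = base frame: x ahead of the robot, y to its left, z up, the work surface at z = 0. Lengths are in mm, angles in rad, forces in N, time in s.
With the tool pointing down it reaches from about 400 to 925 mm from the base axis. Payload 12.5 kg.
Tool frame: the origin (TCP) lies midway between the tips of the shut fingers; the grasp point (between the pads) lies 19 mm behind it (env.pinch_z is the z of the grasp point in the tool frame, in mm); z points along the fingers, y is the line along which they close (so a half turn about z gives the same grasp; the last joint's range is limited). The gripper opens to 95 mm and grips with 3 to 60 N. Pads are 20 mm wide; open, the fingers measure 119 mm over their backs; the gripper's body (75 mm by 180 mm) begins 59 mm behind the grasp point.
Start: joints at [-0.106, 0.491, 1.559, -0, 1.092, -0.106], TCP at [625.017, 0.021, 214.661] pointing down, gripper open.
Joint ranges: [-3.1, 3.1], [-0.84, 2.19], [0.05, 2.79], [-1.13, 4.28], [0.06, 2.93], [-2.69, 2.69]. Speed limits (rad/s): [2.22, 2.22, 2.79, 3.14, 3.14, 3.14].

INTERFACE

Orientations are given as [roll, pitch, yaw] about the fixed x, y, z axes, in that order (R = Rz(yaw) Ry(pitch) Rx(roll)).
In Python, from cell import env, eyes gives the robot as it stands.
- The arm moves only by the shell command python3 -m inch 'ROWS'. ROWS is JSON, a list of rows, each a list of 3 entries, a list of its own where there are three numbers: the shift along the tool's x, y, z in units of 60 mm (1.0 is 60 mm), then the turn about the tool's z in units of 5 degrees (1.0 is 5 degrees), then the closure, from -1 (fully open) to 1 (shut). In form: [[[tx, ty, tz], turn, claw], ...]. A call has exactly 10 rows; each row shifts and turns the commanded pose from where the row before left it, along the tool's axes as they then stand; what a row does not reach is not made up. A row lasts 1/8 s, in which the tool goes at most 62.5 mm and 10.7 degrees, less where a joint would pass 70% of its speed; a pose out of reach is approached as far as the arm can. A call is refused whole if a number of a shift passes 1 or a number of a turn 1, either way. A call with a gripper value outside its range is refused whole. The fingers move at their own pace and stop on an object; the grip force is fixed at half the most. Time passes only in rows, so rows that do not move let the fingers close, or fill a call up. It gives the time, the measured TCP pose, the force, the opening and the grip force at its end, in the units of the state.
- env.state(): the state, without advancing time (a new reading comes with each control period).
- eyes.read_camera(name): name is "scene" or "side" or "wrist"; returns a dict with "pixels" (384x512x3 uint8, red, green, blue), "fx", "fy", "cx", "cy" (pixels), "extrinsics" (4x4, takes a point from world to camera coordinates). Camera axes: x right, y down, z forward; pixel columns grow to the right and rows downward; lengths in mm; the calibration is good to about 2 mm. A picture is of the moment at which its call begins. There is no depth.
- env.job_done(): hands the job in; it is judged then, once.
Trained networks look in a picture, given as the dict that the camera call returned (one of the last four; its "shot" number tells which), for a name from the list of things; names that differ only in an ending like _2 or _b are one class to them, and where a whole thing is asked for, a point or a joint stands for the part that bears it (a point fixed in the world has none). Each returns a list of dicts, best first, with "score" (0 to 1); they miss things now and then, are a little off and sometimes report something else, mostly with a low value. They report only what shows in the picture. A call takes as long as a camera call.
- eyes.boxes_of(name, picture): "centre" ([row, column] in pixels, amid what is visible of it).
- eyes.cut_out(name, picture): "mask" (384x512 bool, what is visible of it) and "centre" ([row, column] in pixels, amid what is visible of it).
- eyes.spot_point(name, picture): "centre" ([row, column] in pixels: a listed point, or the origin of a listed thing).
The state is a dict: "t": time; "joints": joint angles; "qvel": joint speeds; "tau": joint torques, N m; "eef_pos": TCP position; "tcp_rot": TCP orientation; "ft_force": force on the tool from outside, world axes, zero at the start; "moment": the same for the moment, N m; "opening": opening from 0.0 (shut) to 1.0 (fully open); "grip_force": force on a finger pad.
Only numpy, scipy, OpenCV 4.12 (cv2) and the standard library are available. Lean on these libraries where they do the work, as an engineer would, in place of code of your own. Each camera call takes 0.05 s, during which the arm holds its last target. There are 200 camera calls.

TASK

Take the flat-bladed screwdriver from the rack and lock the one cover screw of the fuse box that is still open: find its slot with the blade, seat it squarely, and turn clockwise to the stop without forcing it there, keeping the blade lightly pressed home in the slot all the way, for the plastic head bruises easily. Then put the screwdriver back into its rack, and leave the other tools and parts where they are.

Things in the scene. Friction and masses are not known exactly. Their poses are not given: they have to be found in the camera images.
- flat_driver: Flat-bladed screwdriver, 168 mm long, 0.16 kg, hanging upright in one of the rack's three holes: the tallest of the three drivers and the only one with a square handle. Origin: centre of the blade's tip; z runs up to the handle, y along the blade's 12 mm width, x across its 2 mm thickness. The flat blade is 14 mm long, then merges into a round 8 mm shank.
- driver_grip (a point): Middle of the flat driver's black handle, 125 mm above the blade's tip, with the driver's axes. The handle is 27 x 27 mm, its flats facing x and y, and reaches from 78 to 168 mm above the tip. The next handles in the rack are 62 mm away along the rack's y, so grip the flats that face x.
- rack: Plywood screwdriver rack, fixed, 70 x 190 mm (x, y), 90 mm high: a 10 mm top plate with three round 16.5 mm holes in a row at y = -62, 0, +62 mm, over a 6 mm base plate. A driver hangs with its handle's underside (25 mm across) on the top plate; the other two stand 153 mm high. The flat driver is at first within 0.2 rad of the rack's axes. Origin: centre of the underside.
- fuse_box: Small fuse box, fixed, lying on its back, white cover up: 140 x 190 mm (x, y), cover face 85 mm above the bench, six breakers in a row along y standing up to 18 mm higher in the middle, a slotted cover screw in a well in each corner. Three are locked: slots roughly along the long side (y). The open one's slot lies roughly along the short side (x). Origin: centre of the underside.
- screw_well: The well of the OPEN screw, in any of the four corners (54 mm in x, 79 mm in y from the box's centre): round, 21 mm wide, 26 mm deep. Origin: centre of its mouth, level with the cover's face; axes as the box's. The screw's height in it is not measured: the head's top lies 2 to 12.5 mm below the mouth at first, different each time, and must be found by feel, as must the slot.
- cover_screw (a joint): Open screw: grey head 18 mm across, slot across it 3.6 mm wide, 4 mm deep. Value: clockwise turn from its open stop, 1.57 = locked stop. Starts at 0 to 0.3; at 0 the slot is within 0.35 rad of the box's x. Turns stiffly (0.05 N m), stays where left, sinks 1.3 mm per rad. Bruised if all forces of the blade on it, press plus twist (about 8 N to turn it), sum to over 20 N.
- cross_driver1: Bystander: cross-tip screwdriver with a round black handle, 141 mm long, in another hole of the rack. Origin: its tip, z up.
- cross_driver2: Bystander: the other cross-tip screwdriver with a round black handle, 141 mm long, in the rack. Origin: its tip, z up.
- spare_breaker: Bystander: a loose white circuit breaker lying on its side on the bench, 80 x 66 x 18 mm. Origin: under the middle of its foot edge.
- torch: Bystander: aluminium torch, 125 mm long and 34 mm wide at its head, lying on the bench. Origin: under its middle.

How it is judged:
By the outcome, as a careful person would: the job done as asked, in the order asked, and still so for the second after the job is handed in, with the robot touching nothing.
It also fails if it takes over 69 s, if anything falls off the work surface, if the arm or the gripper's body presses on something with over 40 N, if the wrist force passes 120 N, or if a joint passes its speed limit or range.

## Working session

There is one attempt and no reset: what is moved stays moved. The work goes in short steps, Python scripts to look and compute and a shell command to move; the robot and the scene stay as the last step left them, time stands still between calls to the robot, and variables do not carry over. Pictures are saved under pics/ and viewed, at most 10 in all, crops included, and the job is handed in when it is done.

```bash
ls; mkdir -p pics
cat > h.py <<'E'
import numpy as np, cv2
from cell import env, eyes
def snap(n,f=None):
    p=eyes.read_camera(n)
    if f: cv2.imwrite('pics/'+f,p['pixels'][:,:,::-1])
    return p
def ray(p,rc):
    E=np.array(p['extrinsics']);R=E[:3,:3];c=-R.T@E[:3,3]
    d=R.T@np.array([(rc[1]-p['cx'])/p['fx'],(rc[0]-p['cy'])/p['fy'],1]);return c,d
def onz(p,rc,z):
    c,d=ray(p,rc);return c+d*(z-c[2])/d[2]
def proj(p,X):
    E=np.array(p['extrinsics']);q=E[:3,:3]@np.array(X,float)+E[:3,3]
    return np.array([p['fy']*q[1]/q[2]+p['cy'],p['fx']*q[0]/q[2]+p['cx']])
def tri(obs):
    A=np.zeros((3,3));b=np.zeros(3)
    for p,rc in obs:
        c,d=ray(p,rc);d=d/np.linalg.norm(d);M=np.eye(3)-np.outer(d,d);A+=M;b+=M@c
    return np.linalg.solve(A,b)
E
python3 - <<'E'
from h import *
np.set_printoptions(precision=1,suppress=True)
P={n:snap(n,n+'0.png') for n in('scene','side','wrist')}
print(env.state(),env.pinch_z)
for n,p in P.items():
    E=np.array(p['extrinsics']);print(n,p['fx'],-E[:3,:3].T@E[:3,3])
    for o in('flat_driver','driver_grip','rack','fuse_box','screw_well','cross_driver1','spare_breaker','torch'):
        print(n,o,[(np.round(r['score'],2),np.round(r['centre'])) for r in eyes.spot_point(o,p)[:3]])
a=np.hstack([P['scene']['pixels'],P['side']['pixels']])[:,:,::-1]
cv2.imwrite('pics/both.png',cv2.resize(np.vstack([P['scene']['pixels'],P['side']['pixels']])[:,:,::-1],(400,600)))
E
```

```text
pics
{'t': 0.15, 'joints': array([-0.1,  0.5,  1.6,  0. ,  1.1, -0.1]), 'qvel': array([-0., -0., -0., -0.,  0.,  0.]), 'tau': array([  0. , -61.3, -25.8,   0.1,   0. ,  -0. ]), 'eef_pos': array([624.8,   0.1, 214.2]), 'tcp_rot': array([-3.1, -0. ,  1.6]), 'ft_force': array([0.3, 0.1, 0.1]), 'moment': array([ 0.,  0., -0.]), 'grip_force': 0.0, 'opening': 0.9967802101219699} -18.8
scene 347.63309910438966 [1248.3  329.4  739.2]
scene flat_driver [(np.float64(0.76), array([239., 376.]))]
scene driver_grip [(np.float64(0.95), array([205., 389.]))]
scene rack [(np.float64(0.77), array([229., 357.]))]
scene fuse_box [(np.float64(0.97), array([189., 260.]))]
scene screw_well [(np.float64(0.43), array([171., 283.]))]
scene cross_driver1 [(np.float64(0.67), array([227., 356.]))]
scene spare_breaker [(np.float64(0.68), array([283., 303.]))]
scene torch [(np.float64(0.75), array([162., 194.]))]
side 382.9034110356954 [243.2 676.7 550.8]
side flat_driver [(np.float64(0.76), array([333., 213.]))]
side driver_grip [(np.float64(0.92), array([278., 204.]))]
side rack [(np.float64(0.92), array([312., 231.]))]
side fuse_box [(np.float64(0.73), array([228., 301.])), (np.float64(0.25), array([219., 301.]))]
side screw_well [(np.float64(0.8), array([222., 300.]))]
side cross_driver1 [(np.float64(0.79), array([294., 252.])), (np.float64(0.66), array([313., 233.]))]
side spare_breaker [(np.float64(0.72), array([266., 154.]))]
side torch [(np.float64(0.61), array([185., 333.]))]
wrist 275.4527499150579 [624.7  76.8 384.2]
wrist flat_driver []
wrist driver_grip [(np.float64(0.68), array([254., 180.]))]
wrist rack []
wrist fuse_box [(np.float64(0.76), array([252., 180.]))]
wrist screw_well [(np.float64(0.75), array([218., 126.]))]
wrist cross_driver1 []
wrist spare_breaker [(np.float64(0.75), array([ 46., 362.]))]
wrist torch []
```

View pics/scene0.png

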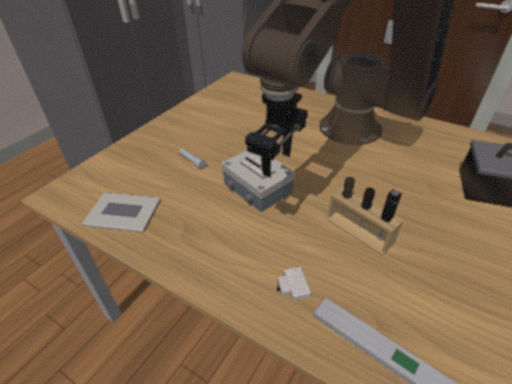

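View pics/side0.png

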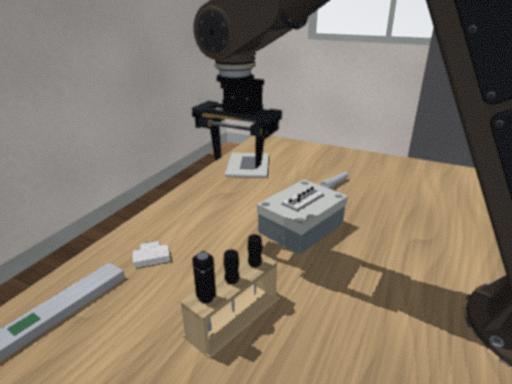

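View pics/wrist0.png

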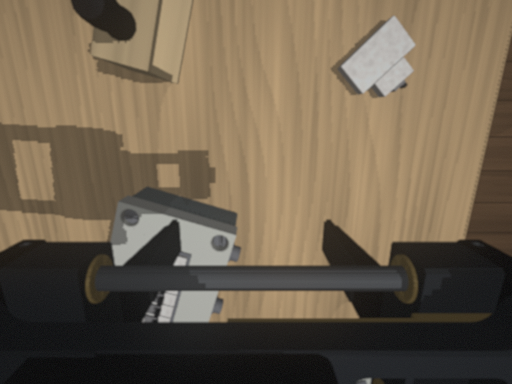

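Run:
```python
from h import *
np.set_printoptions(precision=1,suppress=True)
P={n:snap(n) for n in('scene','side','wrist')}
g={n:[r['centre'] for r in eyes.spot_point('driver_grip',P[n])[:1]] for n in('scene','side')}
print('grip',tri([(P[n],g[n][0]) for n in g]))
for o in('rack','fuse_box','flat_driver','screw_well'):
    c={n:[r['centre'] for r in eyes.spot_point(o,P[n])[:1]] for n in('scene','side')}
    if all(c.values()): print(o,tri([(P[n],c[n][0]) for n in c]))
for n in ('scene','wrist','side'):
    for z in (85,):
        r=eyes.spot_point('screw_well',P[n])
        if r: print(n,onz(P[n],r[0]['centre'],z))
```

```text
grip [534.9 280.6 133.7]
rack [521.6 222.7   6.3]
flat_driver [532.5 272.9  10.5]
screw_well [482.9 -33.5  81.7]
scene [489.8 -29.1  85. ]
wrist [483.6 -32.3  85. ]
side [481.2 -32.8  85. ]
```

The scene and side views show the rack with the tall flat driver at its +y end (scene (389,205), side (204,278)). In the wrist view, two of the box's screws show at (130,217) and (220,242). I'll move the wrist camera over the box to find the open one.

```bash
python3 -m inch '[[[-0.5,-0.25,0],0,-1],[[-0.5,-0.25,0],0,-1],[[-0.5,-0.25,0],0,-1],[[-0.5,-0.25,0.1],0,-1],[[-0.5,-0.25,0.2],0,-1],[[-0.5,-0.25,0.2],0,-1],[[-0.5,-0.25,0.2],0,-1],[[-0.2,-0.1,0],0,-1],[[0,0,0],0,-1],[[0,0,0],0,-1]]'
python3 - <<'E'
from h import *
np.set_printoptions(precision=3,suppress=True)
p=snap('wrist')
cv2.imwrite('pics/w1.png',cv2.resize(p['pixels'][:300,:,::-1],None,fx=1.56,fy=1.56,interpolation=cv2.INTER_CUBIC))
print(env.state()['eef_pos'],env.state()['tcp_rot'])
for o in('screw_well','fuse_box','cover_screw'):
    for r in eyes.spot_point(o,p)[:4]: print(o,r['score'],r['centre'],onz(p,r['centre'],85 if o!='fuse_box' else 0))
E
```

```text
t: 3.4
eef_pos: [514.6, -221.3, 173.2]
tcp_rot: [3.141, 0.0, 1.571]
ft_force: [0.1, -0.1, -0.6]
opening: 0.999
grip_force: 0.0
[ 514.584 -221.19   173.085] [3.141 0.    1.572]
fuse_box 0.92 [100.3, 248.6] [ 511.373 -124.96     0.   ]Traceback (most recent call last):
  File "<stdin>", line 7, in <module>
ValueError: it knows: cross_driver, driver_grip, flat_driver, fuse_box, rack, screw_well, spare_breaker, torch
```

View pics/w1.png

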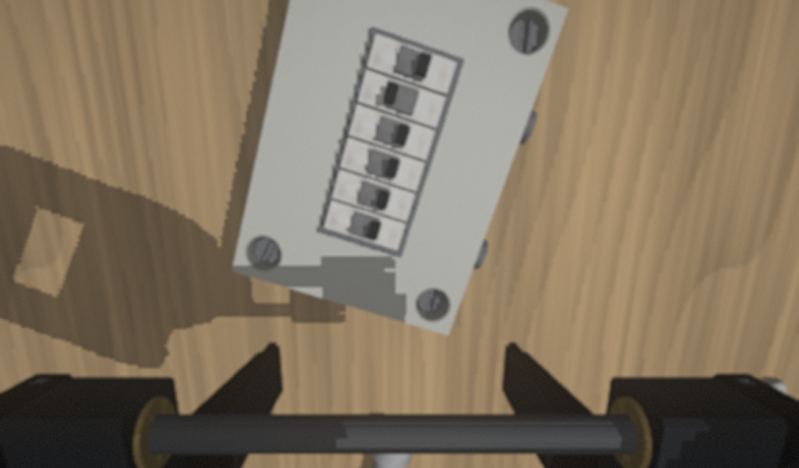

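The wrist view shows three screws: top right (528,30), lower left (263,250) and lower right (432,303). The fourth, top left, is out of frame and is the one the network called the well. I'll shift +y to see it.

```bash
python3 -m inch '[[[0.4,-0.1,0],0,-1],[[0.4,-0.1,0],0,-1],[[0.4,-0.1,0],0,-1],[[0.1,0,0],0,-1],[[0,0,0],0,-1],[[0,0,0],0,-1],[[0,0,0],0,-1],[[0,0,0],0,-1],[[0,0,0],0,-1],[[0,0,0],0,-1]]'
python3 - <<'E'
from h import *
np.set_printoptions(precision=3,suppress=True)
p=snap('wrist');im=p['pixels'][:,:,::-1]
for o in('screw_well','fuse_box'):
    for r in eyes.spot_point(o,p)[:4]: print(o,r['score'],r['centre'],onz(p,r['centre'],85 if o!='fuse_box' else 0))
# box edges: find dark screw circles
g=cv2.cvtColor(im,cv2.COLOR_BGR2GRAY)
c=cv2.HoughCircles(cv2.medianBlur(g,3),cv2.HOUGH_GRADIENT,1,60,param1=100,param2=12,minRadius=8,maxRadius=16)
for x in c[0]: print(x,onz(p,(x[1],x[0]),85))
cv2.imwrite('pics/w2.png',cv2.resize(im[:300],None,fx=1.56,fy=1.56,interpolation=cv2.INTER_CUBIC))
E
```

```text
t: 4.8
eef_pos: [496.0, -144.1, 172.7]
tcp_rot: [3.141, 0.0, 1.571]
ft_force: [-0.6, -0.1, 0.2]
opening: 0.996
grip_force: 0.0
screw_well 0.91 [77.9, 236.5] [483.005 -34.132  85.   ]
fuse_box 0.85 [162.8, 265.2] [ 513.35  -121.791    0.   ]
[192.5 237.5   9.6] [ 436.221 -184.61    85.   ]
[237.5  77.5  11.8] [483.877 -33.81   85.   ]
[352.5 115.5  11. ] [586.853 -65.467  85.   ]
[283.5 181.5  13.1] [ 526.773 -126.292   85.   ]
[293.5 267.5  10.2] [ 540.232 -218.74    85.   ]
[ 93.5 288.5  14.3] [ 326.519 -244.116   85.   ]
[406.5 293.5   9.4] [ 663.586 -250.183   85.   ]
```

View pics/w2.png

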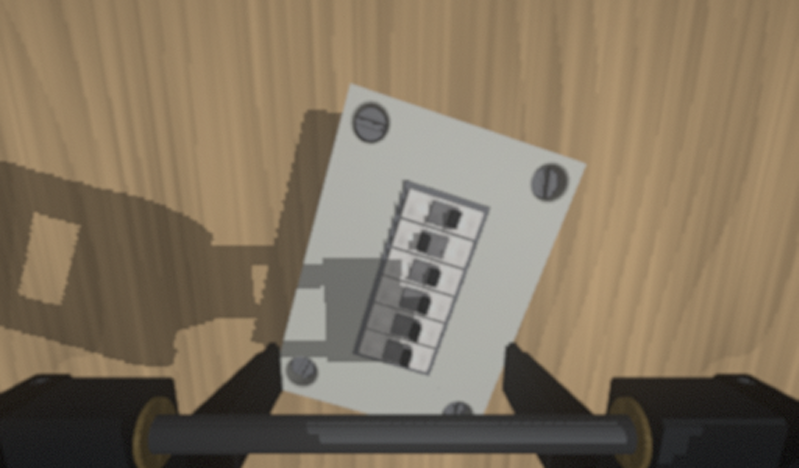

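The open screw is confirmed at the top left, (370,122) in the picture, with its slot along box x; the other three slots lie along y. I'll look closer to get the slot angle.

```bash
python3 -m inch '[[[0.2,0,0.3],0,-1],[[0.2,0,0.3],0,-1],[[0.2,0,0.2],0,-1],[[0.1,0,0.1],0,-1],[[0,0,0],0,-1],[[0,0,0],0,-1],[[0,0,0],0,-1],[[0,0,0],0,-1],[[0,0,0],0,-1],[[0,0,0],0,-1]]'
python3 - <<'E'
from h import *
np.set_printoptions(precision=3,suppress=True)
p=snap('wrist');im=p['pixels'][:,:,::-1]
g=cv2.cvtColor(im,cv2.COLOR_BGR2GRAY)
rc=proj(p,(483.7,-34,85));print(rc,[r['centre'] for r in eyes.spot_point('screw_well',p)[:1]])
r,c=np.round(rc).astype(int);r=max(r,22)
cr=im[r-22:r+22,c-22:c+22]
cv2.imwrite('pics/w3.png',cv2.resize(cr,None,fx=12,fy=12,interpolation=cv2.INTER_CUBIC));print('crop origin',r-22,c-22)
hc=cv2.HoughCircles(cv2.medianBlur(g,3),cv2.HOUGH_GRADIENT,1,60,param1=100,param2=12,minRadius=9,maxRadius=22)
for x in hc[0]:
    if x[1]<200: print(x,onz(p,(x[1],x[0]),85))
E
```

```text
t: 6.2
eef_pos: [496.0, -102.0, 118.7]
tcp_rot: [3.141, 0.0, 1.571]
ft_force: [-1.2, -0.0, -0.1]
opening: 0.999
grip_force: 0.0
[130.155 234.426] [[129.4, 234.4]]
crop origin 108 212
[234.5 130.5  15. ] [483.749 -34.243  85.   ]
[370.5 173.5  14.4] [585.505 -65.713  85.   ]
```

View pics/w3.png

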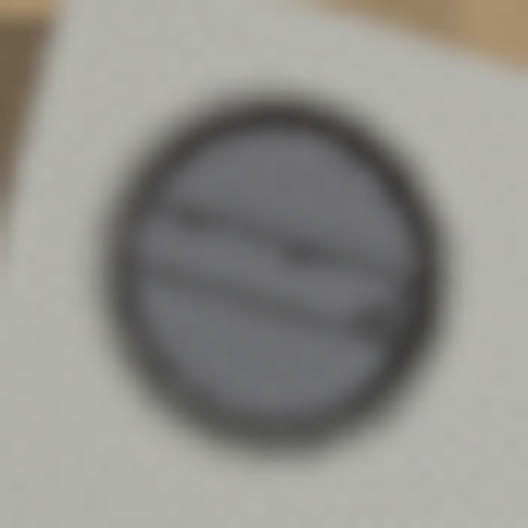

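The slot runs from about (150,240) to (400,305) in the crop, so it points at about -0.25 rad in the world. The well is at (483.7, -34.1). Next I'll move the camera to the rack.

```bash
python3 -m inch '[[[0.1,0,-0.6],0,-1],[[0.3,0,-0.6],0,-1],[[0.6,0.1,-0.6],0,-1],[[0.8,0.1,0],0,-1],[[0.8,0.1,0],0,-1],[[0.8,0.1,0],0,-1],[[0.6,0.1,0],0,-1],[[0.2,0,0],0,-1],[[0,0,0],0,-1],[[0,0,0],0,-1]]'
cat > look.py <<'E'
from h import *
import sys
np.set_printoptions(precision=3,suppress=True)
P={n:snap(n) for n in('scene','side','wrist')}
im=P['wrist']['pixels'][:,:,::-1]
print(env.state()['eef_pos'],env.state()['tcp_rot'])
obs=[]
for n in P:
    for o in('driver_grip','flat_driver','rack'):
        r=eyes.spot_point(o,P[n])[:1]
        if r:
            print(n,o,r[0]['score'],r[0]['centre'],onz(P[n],r[0]['centre'],dict(driver_grip=137,flat_driver=12,rack=0)[o]))
            if o=='driver_grip': obs.append((P[n],r[0]['centre']))
print(tri(obs))
cv2.imwrite('pics/%s.png'%sys.argv[1],cv2.resize(im[:300],None,fx=1.56,fy=1.56,interpolation=cv2.INTER_CUBIC))
E
python3 look.py w4
```

```text
t: 7.55
eef_pos: [525.9, 149.0, 226.7]
tcp_rot: [-3.142, 0.0, 1.57]
ft_force: [-0.5, -0.4, 1.3]
opening: 1.003
grip_force: 0.0
[526.078 149.062 226.736] [3.141 0.    1.569]
scene driver_grip 0.68 [205.6, 388.4] [539.753 274.82  137.   ]
scene flat_driver 0.8 [237.5, 375.4] [538.053 268.811  12.   ]
scene rack 0.89 [230.3, 361.2] [520.328 224.984   0.   ]
side driver_grip 0.97 [276.9, 203.4] [535.736 280.67  137.   ]
side flat_driver 0.59 [331.5, 209.9] [532.879 279.55   12.   ]
side rack 0.9 [314.7, 232.1] [523.076 217.206   0.   ]
wrist driver_grip 0.63 [52.3, 261.3] [534.591 279.475 137.   ]
wrist flat_driver 0.57 [75.0, 259.9] [537.241 278.697  12.   ]
wrist rack 0.84 [122.5, 248.3] [521.911 219.082   0.   ]
[536.252 277.649 134.807]
```

View pics/w4.png

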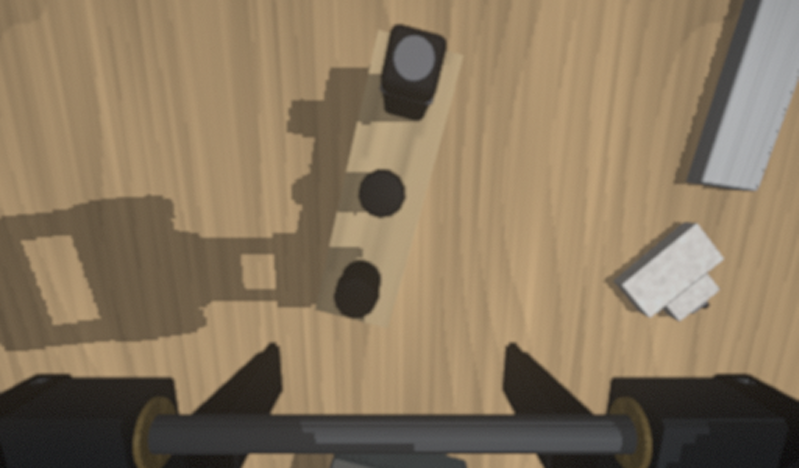

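The wrist view shows the square handle at (414,60) with a grey end disc, the rack tilted by about -0.24, and the two round drivers at (382,193) and (357,290). I'll refine the handle's axis and yaw.

Run:
```python
from h import *
np.set_printoptions(precision=3,suppress=True)
p=snap('wrist');s=1.56
f=lambda c,r,z:onz(p,(r/s,c/s),z)
im=p['pixels'].astype(int);g=im.mean(2)
sub=g[25:52,252:280];m=(sub>75)&(sub<190)
n,l,st,ce=cv2.connectedComponentsWithStats(m.astype(np.uint8));i=1+np.argmax([st[k,4] if abs(ce[k][0]-13)<4 else 0 for k in range(1,n)])
print(st[i],ce[i]+[252,25],onz(p,(ce[i][1]+25,ce[i][0]+252),180))
a=lambda u,v:np.arctan2(*(v-u)[[1,0]])
print('handle top edge',a(f(400,26,180),f(443,39,180)),'left',a(f(384,75,180),f(397,28,180))-np.pi/2)
print('rack left',a(f(318,305,90),f(380,30,90))-np.pi/2,'right',a(f(378,325,90),f(462,55,90))-np.pi/2)
print('disc by eye',f(414,58,180),'cross tops',f(382,193,153),f(361,280,153))
dark=(g<60).astype(np.uint8);dark[:,:235]=0;dark[80:]=0;dark[:,300:]=0
c=max(cv2.findContours(dark,0,1)[0],key=cv2.contourArea);print(cv2.boundingRect(c),cv2.minAreaRect(c))
```

```text
[  0   0  27  27 597] [265.363  38.308] [535.713 280.577 180.   ]
handle top edge -0.25891576268904876 left -0.30091331707226643
rack left -0.2568420967423668 right -0.2946363095257216
disc by eye [535.717 281.289 180.   ] cross tops [520.352 221.7   153.   ] [507.901 172.824 153.   ]
(245, 18, 41, 60) ((262.7353210449219, 48.0588264465332), (35.41019821166992, 55.54065704345703), 14.03624439239502)
```

```bash
python3 -m inch '[[[0.55,0.04,0],0,-1],[[0.55,0.04,0],0,-1],[[0.55,0.04,0],0,-1],[[0.55,0.04,0],0,-1],[[0,0,0],1,-1],[[0,0,0],1,-1],[[0,0,0],1,-1],[[0,0,0],0.04,-1],[[0,0,0],0,-1],[[0,0,0],0,-1]]'
python3 look.py w5
```

```text
t: 9.45
eef_pos: [535.6, 282.0, 226.7]
tcp_rot: [3.142, 0.0, 1.307]
ft_force: [0.2, -0.3, -1.0]
opening: 1.0
grip_force: 0.0
[535.604 282.021 226.648] [ 3.142 -0.     1.306]
scene driver_grip 0.63 [206.1, 389.3] [540.42  277.244 137.   ]
scene flat_driver 0.88 [238.7, 376.4] [540.929 272.47   12.   ]
scene rack 0.66 [231.0, 360.5] [523.955 224.172   0.   ]
side driver_grip 0.85 [278.4, 202.8] [534.592 284.186 137.   ]
side flat_driver 0.88 [329.9, 209.4] [535.636 276.862  12.   ]
side rack 0.85 [316.1, 233.0] [519.786 219.548   0.   ]
wrist driver_grip 0.81 [200.6, 250.7] [534.236 280.211 137.   ]
wrist flat_driver 0.93 [178.7, 253.8] [536.937 274.029  12.   ]
[535.751 278.722 132.968]
```

```bash
python3 -m inch '[[[-0.02,0,0.4],0,-1],[[0,0,0.5],0,-1],[[0,0,0.5],0,-1],[[0,0,0.3],0,-1],[[0,0,0.11],0,-1],[[0,0,0],0,0.2],[[0,0,0],0,1],[[0,0,0],0,1],[[0,0,0],0,1],[[0,0,0],0,1]]'
python3 -c "
from cell import env;print(env.state())"
```

```text
t: 11.3
eef_pos: [535.3, 280.9, 118.2]
tcp_rot: [3.141, -0.0, 1.306]
ft_force: [-0.3, -0.1, -0.7]
opening: 0.531
grip_force: 0.0
{'t': 11.3, 'joints': array([ 3.74012835e-01,  5.70789671e-01,  1.70926319e+00, -5.58489360e-05,
        8.61210977e-01,  6.39295350e-01]), 'qvel': array([ 1.90611376e-04,  1.21064719e-03, -2.41542224e-04, -1.75445561e-04,
       -7.12237186e-04, -5.44198078e-05]), 'tau': array([ 3.72473878e-03, -6.19884968e+01, -2.13505018e+01,  6.64285524e-02,
       -1.93893712e-02,  1.16102728e-04]), 'eef_pos': array([535.33444991, 280.89346892, 118.23314769]), 'tcp_rot': array([ 3.14130349e+00, -1.62171453e-04,  1.30555022e+00]), 'ft_force': array([-0.33248063, -0.07723402, -0.73582606]), 'moment': array([ 0.02133715, -0.00912207, -0.03480536]), 'grip_force': 0.0, 'opening': 0.5305423939697586}
```

```bash
python3 -m inch '[[[0,0,0],0,1],[[0,0,0],0,1],[[0,0,0],0,1],[[0,0,0],0,1],[[0,0,0],0,1],[[0,0,-0.1],0,1],[[0,0,-0.2],0,1],[[0,0,-0.2],0,1],[[0,0,0],0,1],[[0,0,0],0,1]]'
python3 -c "
from cell import env;s=env.state();print(s['moment'],s['opening'],s['tcp_rot'])"
```

```text
t: 12.55
eef_pos: [535.2, 280.8, 148.0]
tcp_rot: [3.142, -0.0, 1.305]
ft_force: [-0.6, 0.7, -2.9]
opening: 0.277
grip_force: 30.0
[-0.02923463  0.03168607 -0.03654303] 0.27739584840172427 [ 3.14155671e+00 -2.40475117e-05  1.30547042e+00]
```

```bash
python3 -m inch '[[[0,0,-0.5],0,1],[[0,0,-0.5],-1,1],[[0,0,-0.5],-1,1],[[0,0,-0.4],-1,1],[[0,0,0],-1,1],[[0,0,0],-1,1],[[0,0,0],-1,1],[[0,0,0],-1,1],[[0,0,0],-1,1],[[0,0,0],-1,1]]'
cat > to.py <<'E'
from h import *
import sys
def to(x,y):
    s=env.state();t=s['tcp_rot'][2];d=np.array([x,y])-s['eef_pos'][:2]
    print('pos',s['eef_pos'].round(2),'yaw',round(t,4),'F',s['ft_force'].round(1),'M',s['moment'].round(3),'grip',s['grip_force'])
    print('tool x,y units',((d@[np.cos(t),np.sin(t)])/60).round(3),((d@[np.sin(t),-np.cos(t)])/60).round(3))
if __name__=='__main__': to(float(sys.argv[1]),float(sys.argv[2]))
E
python3 to.py 483.7 -34.1
```

```text
t: 13.8
eef_pos: [535.1, 280.8, 261.5]
tcp_rot: [-3.141, -0.0, 2.094]
ft_force: [-0.2, 0.0, -1.5]
opening: 0.283
grip_force: 30.0
pos [535.11 280.79 261.49] yaw 2.0938 F [-0.2  0.  -1.5] M [ 0.025 -0.074  0.002] grip 29.999876618385315
tool x,y units -4.119 -3.364
```

```bash
python3 -m inch '[[[-0.588,-0.48,0],0,1],[[-0.588,-0.48,0],0,1],[[-0.588,-0.48,0],0,1],[[-0.588,-0.48,0],0,1],[[-0.588,-0.48,0],0,1],[[-0.588,-0.48,0],0,1],[[-0.588,-0.48,0],0,1],[[0,0,0],-1,1],[[0,0,0],-1,1],[[0,0,0],-1,1]]'
python3 -m inch '[[[0,0,0],-1,1],[[0,0,0],-1,1],[[0,0,0],-1,1],[[0,0,0],-1,1],[[0,0,0],-1,1],[[0,0,0],-1,1],[[0,0,0],-0.15,1],[[0,0,0],0,1],[[0,0,0],0,1],[[0,0,0],0,1]]'
python3 to.py 483.7 -34.1
python3 - <<'E'
from h import *
np.set_printoptions(precision=2,suppress=True)
P={n:snap(n) for n in('scene','side','wrist')}
ps=env.state()['eef_pos'];tip=ps-[0,0,106.2]
p=P['wrist'];im=p['pixels'][:,:,::-1]
print('expected tip px',proj(p,tip),'well px',proj(p,(483.7,-34.1,85)))
for n in P:
    for o in('flat_driver','driver_grip','screw_well'):
        r=eyes.spot_point(o,P[n])[:1]
        if r: print(n,o,r[0]['score'],r[0]['centre'],'exp',proj(P[n],tip if o=='flat_driver' else tip+[0,0,125] if o=='driver_grip' else (483.7,-34.1,85)))
a=im[90:290,140:380]
sd=P['side'];r,c=proj(sd,tip).astype(int);b=sd['pixels'][max(r-60,0):r+60,c-60:c+60,::-1]
sc=P['scene'];r,c=proj(sc,tip).astype(int);d=sc['pixels'][max(r-60,0):r+60,c-60:c+60,::-1]
z=lambda i,w,h:cv2.resize(i,(w,h),interpolation=cv2.INTER_CUBIC)
cv2.imwrite('pics/m1.png',np.hstack([z(a,480,400),np.vstack([z(b,200,200),z(d,200,200)])]))
E
```

```text
t: 15.05
eef_pos: [482.9, -33.8, 261.7]
tcp_rot: [-3.141, -0.001, 2.355]
ft_force: [0.0, -1.0, -2.1]
opening: 0.282
grip_force: 30.0
t: 16.3
eef_pos: [483.1, -33.6, 262.0]
tcp_rot: [3.142, 0.0, 2.889]
ft_force: [0.4, 0.4, -2.2]
opening: 0.281
grip_force: 30.0
pos [483.08 -33.62 262.02] yaw 2.8888 F [ 0.4  0.4 -2.2] M [ 0.133 -0.073 -0.012] grip 29.999699592590332
tool x,y units -0.012 -0.005
expected tip px [193.89 250.44] well px [179.73 250.31]
scene flat_driver 0.68 [153.4, 287.5] exp [152.26 289.4 ]
scene driver_grip 0.88 [116.0, 292.2] exp [113.65 291.83]
scene screw_well 0.68 [172.5, 285.7] exp [171.52 287.96]
side flat_driver 0.84 [190.4, 304.2] exp [191.92 301.82]
side driver_grip 0.68 [138.5, 304.6] exp [137.8  305.11]
side screw_well 0.74 [219.1, 300.6] exp [219.16 299.98]
wrist driver_grip 0.96 [253.2, 249.7] exp [249.23 250.06]
wrist screw_well 0.73 [176.3, 251.5] exp [179.73 250.31]
```

View pics/m1.png

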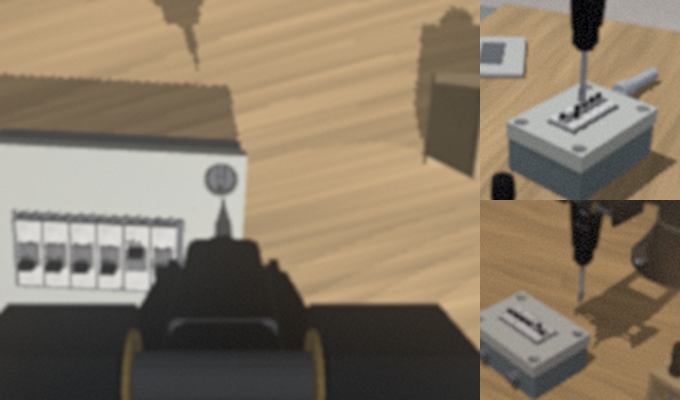

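The wrist crop shows the screw at (221,180) with the blade tip just below it at about (223,200). I'll descend so the tip is just above the mouth and compare them there.

```bash
python3 -m inch '[[[-0.01,0,0.2],0,1],[[0,0,0.2],0,1],[[0,0,0.2],0,1],[[0,0,0.2],0,1],[[0,0,0.15],0,1],[[0,0,0.05],0,1],[[0,0,0],0,1],[[0,0,0],0,1],[[0,0,0],0,1],[[0,0,0],0,1]]'
python3 to.py 483.7 -34.1
python3 - <<'E'
from h import *
np.set_printoptions(precision=2,suppress=True)
P={n:snap(n) for n in('scene','side','wrist')}
ps=env.state()['eef_pos'];tip=ps-[0,0,106.2]
p=P['wrist'];im=p['pixels'][:,:,::-1]
ex=proj(p,tip);print('expected tip px',ex,'well px',proj(p,(483.7,-34.1,85)))
for n in P:
    for o in('flat_driver','screw_well'):
        r=eyes.spot_point(o,P[n])[:1]
        if r: print(n,o,r[0]['score'],r[0]['centre'],'exp',proj(P[n],tip if o=='flat_driver' else (483.7,-34.1,85)))
def crop(p,w,k):
    r,c=np.round(proj(p,tip)).astype(int);print('origin',r-w,c-w)
    return cv2.resize(p['pixels'][r-w:r+w,c-w:c+w,::-1],(k,k),interpolation=cv2.INTER_CUBIC)
cv2.imwrite('pics/m2.png',np.hstack([crop(p,30,480),np.vstack([crop(P['side'],30,240),crop(P['scene'],30,240)])]))
E
```

```text
t: 18.15
eef_pos: [483.7, -33.8, 202.2]
tcp_rot: [3.142, 0.0, 2.889]
ft_force: [-0.7, -0.5, -2.0]
opening: 0.281
grip_force: 30.0
pos [483.71 -33.79 202.2 ] yaw 2.8894 F [-0.7 -0.5 -2. ] M [ 0.043 -0.04   0.011] grip 29.999466240406036
tool x,y units -0.001 -0.005
expected tip px [193.86 250.43] well px [191.22 250.17]
scene flat_driver 0.65 [170.0, 284.8] exp [168.71 288.23]
scene screw_well 0.6 [168.6, 284.8] exp [171.52 287.96]
side flat_driver 0.72 [217.5, 301.2] exp [215.14 300.18]
side screw_well 0.7 [221.8, 298.9] exp [219.16 299.98]
wrist flat_driver 0.62 [193.6, 250.2] exp [193.86 250.43]
wrist screw_well 0.94 [190.8, 251.1] exp [191.22 250.17]
origin 164 220
origin 185 270
origin 139 258
```

View pics/m2.png

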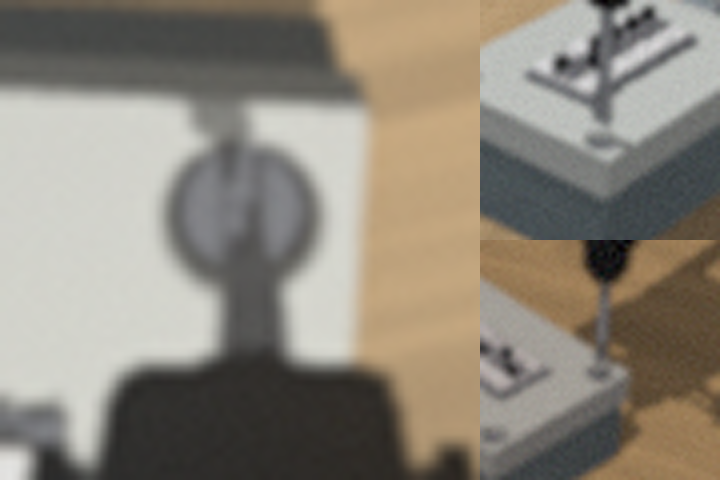

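The crop shows the screw disc centred at (242,213), i.e. column 250.3, row 190.6. The blade comes over it at column ≈250.5 and is aligned with the slot. I'll descend by feel now.

```bash
python3 -m inch '[[[0,0,0.04],0,1],[[0,0,0.04],0,1],[[0,0,0.03],0,1],[[0,0,0.02],0,1],[[0,0,0.02],0,1],[[0,0,0.01],0,1],[[0,0,0.01],0,1],[[0,0,0],0,1],[[0,0,0],0,1],[[0,0,0],0,1]]'
python3 to.py 483.7 -34.1
```

```text
t: 19.85
eef_pos: [483.7, -33.8, 191.9]
tcp_rot: [3.142, 0.0, 2.889]
ft_force: [-0.2, -0.2, -1.9]
opening: 0.284
grip_force: 30.0
pos [483.7  -33.8  191.88] yaw 2.8893 F [-0.2 -0.2 -1.9] M [ 0.07  -0.068 -0.013] grip 29.9996280670166
tool x,y units -0.001 -0.005
```

```bash
python3 -m inch '[[[0,0,0.008],0,1],[[0,0,0.008],0,1],[[0,0,0.008],0,1],[[0,0,0.008],0,1],[[0,0,0.005],0,1],[[0,0,0],0,1],[[0,0,0],0,1],[[0,0,0],0,1],[[0,0,0],0,1],[[0,0,0],0,1]]'
python3 to.py 483.7 -34.1
```

```text
t: 21.1
eef_pos: [483.7, -33.8, 189.6]
tcp_rot: [3.142, 0.0, 2.889]
ft_force: [-0.8, 0.4, -1.2]
opening: 0.285
grip_force: 30.0
pos [483.69 -33.79 189.65] yaw 2.8894 F [-0.8  0.4 -1.2] M [ 0.148 -0.067  0.033] grip 29.999403655529022
tool x,y units -0.001 -0.005
```

```bash
python3 -m inch '[[[0,0,0.006],0,1],[[0,0,0.006],0,1],[[0,0,0.006],0,1],[[0,0,0.006],0,1],[[0,0,0.006],0,1],[[0,0,0],0,1],[[0,0,0],0,1],[[0,0,0],0,1],[[0,0,0],0,1],[[0,0,0],0,1]]'
python3 to.py 483.7 -34.1
```

```text
t: 22.35
eef_pos: [483.7, -33.8, 187.8]
tcp_rot: [-3.142, 0.0, 2.889]
ft_force: [-0.3, 0.4, -2.5]
opening: 0.281
grip_force: 30.0
pos [483.69 -33.79 187.85] yaw 2.8894 F [-0.3  0.4 -2.5] M [ 0.073 -0.063 -0.059] grip 29.999651312828064
tool x,y units -0.001 -0.005
```

```bash
python3 -m inch '[[[0,0,0.006],0,1],[[0,0,0.006],0,1],[[0,0,0.006],0,1],[[0,0,0.006],0,1],[[0,0,0.006],0,1],[[0,0,0.006],0,1],[[0,0,0],0,1],[[0,0,0],0,1],[[0,0,0],0,1],[[0,0,0],0,1]]'
python3 to.py 483.7 -34.1
```

```text
t: 23.6
eef_pos: [483.7, -33.8, 185.7]
tcp_rot: [-3.142, 0.0, 2.889]
ft_force: [-0.1, 0.5, -1.1]
opening: 0.279
grip_force: 30.0
pos [483.66 -33.76 185.67] yaw 2.8894 F [-0.1  0.5 -1.1] M [ 0.112 -0.032 -0.001] grip 29.99959498643875
tool x,y units -0.002 -0.005
```

```bash
python3 -m inch '[[[0,0,0.006],0,1],[[0,0,0.006],0,1],[[0,0,0.006],0,1],[[0,0,0.006],0,1],[[0,0,0.006],0,1],[[0,0,0.006],0,1],[[0,0,0],0,1],[[0,0,0],0,1],[[0,0,0],0,1],[[0,0,0],0,1]]'
python3 to.py 483.7 -34.1
```

```text
t: 24.85
eef_pos: [483.7, -33.9, 183.6]
tcp_rot: [-3.141, 0.0, 2.889]
ft_force: [-0.2, -4.3, -0.5]
opening: 0.284
grip_force: 30.0
pos [483.74 -33.9  183.55] yaw 2.8895 F [-0.2 -4.3 -0.5] M [-0.959  0.019 -0.048] grip 30.002365708351135
tool x,y units -0.0 -0.003
```

```bash
python3 -m inch '[[[0,-0.003,0],0,1],[[0,-0.003,0],0,1],[[0,-0.003,0],0,1],[[0,0,0],0,1],[[0,0,0],0,1],[[0,0,0.004],0,1],[[0,0,0.004],0,1],[[0,0,0.004],0,1],[[0,0,0],0,1],[[0,0,0],0,1]]'
python3 to.py 483.7 -34.1
```

```text
t: 26.1
eef_pos: [483.4, -34.3, 182.7]
tcp_rot: [-3.142, -0.0, 2.889]
ft_force: [-0.8, -1.1, -1.6]
opening: 0.284
grip_force: 30.0
pos [483.44 -34.27 182.73] yaw 2.8894 F [-0.8 -1.1 -1.6] M [-0.367  0.121 -0.052] grip 30.000113546848297
tool x,y units -0.003 0.004
```

```bash
python3 -m inch '[[[0,-0.002,0],0,1],[[0,-0.002,0],0,1],[[0,0,0.003],0,1],[[0,0,0.003],0,1],[[0,0,0.003],0,1],[[0,0,0.003],0,1],[[0,0,0],0,1],[[0,0,0],0,1],[[0,0,0],0,1],[[0,0,0],0,1]]'
python3 to.py 483.7 -34.1
```

```text
t: 27.35
eef_pos: [483.5, -34.5, 182.1]
tcp_rot: [3.142, 0.0, 2.889]
ft_force: [0.6, 0.7, -1.1]
opening: 0.283
grip_force: 30.0
pos [483.5  -34.51 182.08] yaw 2.8894 F [ 0.6  0.7 -1.1] M [-0.018 -0.056  0.039] grip 29.999646842479706
tool x,y units -0.002 0.007
```

```bash
python3 -m inch '[[[0,-0.004,0.003],0,1],[[0,-0.002,0.003],0,1],[[0,0,0.003],0,1],[[0,0,0.003],0,1],[[0,0,0.003],0,1],[[0,0,0.003],0,1],[[0,0,0],0,1],[[0,0,0],0,1],[[0,0,0],0,1],[[0,0,0],0,1]]'
python3 to.py 483.7 -34.1
```

```text
t: 28.6
eef_pos: [483.4, -34.9, 181.0]
tcp_rot: [3.142, 0.0, 2.889]
ft_force: [0.6, -0.8, -0.4]
opening: 0.28
grip_force: 30.0
pos [483.42 -34.88 181.03] yaw 2.8894 F [ 0.6 -0.8 -0.4] M [ 0.119 -0.002  0.017] grip 29.999521672725677
tool x,y units -0.001 0.014
```

```bash
python3 -m inch '[[[0,0,0.002],0,1],[[0,0,0.002],0,1],[[0,0,0.002],0,1],[[0,0,0.002],0,1],[[0,0,0.002],0,1],[[0,0,0.002],0,1],[[0,0,0],0,1],[[0,0,0],0,1],[[0,0,0],0,1],[[0,0,0],0,1]]'
python3 to.py 483.7 -34.1
```

```text
t: 29.85
eef_pos: [483.5, -34.9, 180.6]
tcp_rot: [3.142, 0.001, 2.889]
ft_force: [-1.7, -0.2, 6.3]
opening: 0.282
grip_force: 30.0
pos [483.49 -34.9  180.55] yaw 2.8894 F [-1.7 -0.2  6.3] M [ 0.174  0.345 -0.033] grip 29.99956637620926
tool x,y units -0.0 0.014
```

The blade has gone into the slot and touched bottom with a press of about 8 N. I'll start turning in small steps while watching press and side force.

```bash
cat > f.py <<'E'
from h import *
F=[];M=[]
for i in range(4):
    eyes.read_camera('side');s=env.state();F.append(s['ft_force']);M.append(s['moment'])
M=np.mean(M,0);F=np.mean(F,0);t=s['tcp_rot'][2]
lat=np.array([-M[1],M[0]])/0.22
print('t',round(s['t'],2),'pos',s['eef_pos'].round(2),'yaw',round(t,4),'press',(F[2]+1.7).round(1),'F',F.round(1),'M',M.round(3),'lat(M)',lat.round(1),
 'tool lat x,y',(lat@[np.cos(t),np.sin(t)]).round(1),(lat@[np.sin(t),-np.cos(t)]).round(1))
E
python3 -m inch '[[[0,-0.004,-0.001],0,1],[[0,0,0],0,1],[[0,0,0],0.5,1],[[0,0,0],0.5,1],[[0,0,0],0.5,1],[[0,0,0],0.5,1],[[0,0,0],0.5,1],[[0,0,0],0.5,1],[[0,0,0],0,1],[[0,0,0],0,1]]'
python3 f.py
```

```text
t: 31.1
eef_pos: [483.7, -35.1, 180.6]
tcp_rot: [3.141, 0.001, 2.628]
ft_force: [0.2, 1.3, 5.5]
opening: 0.282
grip_force: 30.0
t 31.3 pos [483.67 -35.12 180.63] yaw 2.6276 press 7.6 F [-0.2  0.4  5.9] M [0.232 0.032 0.051] lat(M) [-0.1  1.1] tool lat x,y 0.6 0.8
```

```bash
python3 -m inch '[[[0,0,0],0.6,1],[[0,0,0],0.6,1],[[0,0,0.001],0.6,1],[[0,0,0.001],0.6,1],[[0,0,0.001],0.6,1],[[0,0,0.001],0.6,1],[[0,0,0.001],0.6,1],[[0,0,0.001],0.6,1],[[0,0,0],0,1],[[0,0,0],0,1]]'
python3 f.py
```

```text
t: 32.55
eef_pos: [483.6, -35.2, 180.1]
tcp_rot: [3.141, 0.001, 2.21]
ft_force: [1.3, 0.5, 4.9]
opening: 0.285
grip_force: 30.0
t 32.75 pos [483.62 -35.16 180.13] yaw 2.2091 press 5.9 F [1.3 0.6 4.2] M [ 0.169 -0.413  0.022] lat(M) [1.9 0.8] tool lat x,y -0.5 2.0
```

```bash
python3 -m inch '[[[0,0.003,0.001],0.6,1],[[0,0.002,0.001],0.6,1],[[0,0,0.001],0.6,1],[[0,0,0.001],0.6,1],[[0,0,0.001],0.6,1],[[0,0,0.001],0.6,1],[[0,0,0.001],0.6,1],[[0,0,0.001],0.6,1],[[0,0,0],0,1],[[0,0,0],0,1]]'
python3 f.py
```

```text
t: 34.0
eef_pos: [483.7, -35.1, 179.5]
tcp_rot: [3.141, 0.0, 1.791]
ft_force: [0.6, -0.7, 4.5]
opening: 0.284
grip_force: 30.0
t 34.2 pos [483.69 -35.05 179.54] yaw 1.7903 press 6.3 F [ 1.4 -1.6  4.6] M [-0.465 -0.391  0.047] lat(M) [ 1.8 -2.1] tool lat x,y -2.4 1.3
```

```bash
python3 -m inch '[[[-0.002,0.003,0.0009],0.5,1],[[0,0,0.0009],0.5,1],[[0,0,0.0009],0.5,1],[[0,0,0.0009],0.5,1],[[0,0,0.0009],0.5,1],[[0,0,0],0,1],[[0,0,0],0,1],[[0,0,0],0,1],[[0,0,0],0,1],[[0,0,0],0,1]]'
python3 f.py
```

```text
t: 35.45
eef_pos: [483.8, -35.1, 179.2]
tcp_rot: [3.142, 0.0, 1.572]
ft_force: [1.5, -2.1, 5.8]
opening: 0.282
grip_force: 30.0
t 35.65 pos [483.76 -35.08 179.23] yaw 1.5725 press 6.8 F [ 0.8 -2.1  5.1] M [-0.561 -0.222  0.041] lat(M) [ 1.  -2.6] tool lat x,y -2.6 1.0
```

```bash
sed -i 's/range(4)/range(2)/' f.py; python3 -m inch '[[[-0.002,0.002,0],0.2,1],[[-0.002,0,0],0.2,1],[[0,0,0],0.2,1],[[0,0,0],0.2,1],[[0,0,0],0,1],[[0,0,0],0,1],[[0,0,0],0,1],[[0,0,0],0,1],[[0,0,0],0,1],[[0,0,0],0,1]]'
python3 f.py
```

```text
t: 36.9
eef_pos: [483.8, -35.2, 179.2]
tcp_rot: [-3.142, -0.0, 1.502]
ft_force: [0.6, -1.0, 4.0]
opening: 0.284
grip_force: 30.0
t 37.0 pos [483.85 -35.25 179.18] yaw 1.5019 press 6.2 F [-0.  -0.8  4.5] M [-0.215  0.023  0.051] lat(M) [-0.1 -1. ] tool lat x,y -1.0 -0.0
```

```bash
python3 -m inch '[[[-0.001,0,0],0.1,1],[[0,0,0],0.1,1],[[0,0,0],0.1,1],[[0,0,0],0.1,1],[[0,0,0],0.1,1],[[0,0,0],0,1],[[0,0,0],0,1],[[0,0,0],0,1],[[0,0,0],0,1],[[0,0,0],0,1]]'
python3 f.py
```

```text
t: 38.25
eef_pos: [483.9, -35.3, 179.2]
tcp_rot: [3.142, -0.0, 1.458]
ft_force: [-0.3, 0.3, 3.1]
opening: 0.282
grip_force: 30.0
t 38.35 pos [483.86 -35.33 179.19] yaw 1.4582 press 5.6 F [-0.4 -0.   3.9] M [-0.016  0.124  0.056] lat(M) [-0.6 -0.1] tool lat x,y -0.1 -0.6
```

```bash
python3 -m inch '[[[0,0,0],0.1,1],[[0,0,0.0003],0.1,1],[[0,0,0],0.1,1],[[0,0,0.0003],0.1,1],[[0,0,0],0,1],[[0,0,0],0,1],[[0,0,0],0,1],[[0,0,0],0,1],[[0,0,0],0,1],[[0,0,0],0,1]]'
python3 f.py
```

```text
t: 39.6
eef_pos: [483.9, -35.3, 179.2]
tcp_rot: [3.142, -0.0, 1.423]
ft_force: [-1.2, -0.3, 3.1]
opening: 0.283
grip_force: 30.0
t 39.7 pos [483.87 -35.33 179.17] yaw 1.4233 press 4.8 F [-0.5 -0.3  3.1] M [-0.004  0.256  0.013] lat(M) [-1.2 -0. ] tool lat x,y -0.2 -1.1
```

```bash
python3 -m inch '[[[0,-0.002,0.0003],0.1,1],[[0,0,0.0002],0.1,1],[[0,0,0.0002],0.1,1],[[0,0,0.0002],0.1,1],[[0,0,0],0,1],[[0,0,0],0,1],[[0,0,0],0,1],[[0,0,0],0,1],[[0,0,0],0,1],[[0,0,0],0,1]]'
python3 f.py
```

```text
t: 40.95
eef_pos: [483.8, -35.3, 179.1]
tcp_rot: [3.141, 0.0, 1.388]
ft_force: [0.2, 0.1, 2.0]
opening: 0.283
grip_force: 30.0
t 41.05 pos [483.81 -35.32 179.14] yaw 1.3883 press 4.4 F [-0.2  0.2  2.7] M [-0.039  0.007  0.034] lat(M) [-0.  -0.2] tool lat x,y -0.2 0.0
```

```bash
python3 -m inch '[[[0,0,0.0003],0.1,1],[[0,0,0.0003],0.1,1],[[0,0,0.0003],0.1,1],[[0,0,0.0002],0.1,1],[[0,0,0],0,1],[[0,0,0],0,1],[[0,0,0],0,1],[[0,0,0],0,1],[[0,0,0],0,1],[[0,0,0],0,1]]'
python3 f.py
```

```text
t: 42.3
eef_pos: [483.8, -35.3, 179.1]
tcp_rot: [3.141, -0.0, 1.354]
ft_force: [-0.1, -0.4, 2.8]
opening: 0.288
grip_force: 30.0
t 42.4 pos [483.79 -35.32 179.07] yaw 1.3535 press 4.8 F [-0.6  0.2  3.1] M [-0.111 -0.071  0.057] lat(M) [ 0.3 -0.5] tool lat x,y -0.4 0.4
```

```bash
python3 -m inch '[[[0,0,0.0002],0.1,1],[[0,0,0.0002],0.1,1],[[0,0,0.0002],0.1,1],[[0,0,0.0002],0.1,1],[[0,0,0],0,1],[[0,0,0],0,1],[[0,0,0],0,1],[[0,0,0],0,1],[[0,0,0],0,1],[[0,0,0],0,1]]'
python3 f.py
```

```text
t: 43.65
eef_pos: [483.8, -35.3, 179.0]
tcp_rot: [3.141, -0.0, 1.319]
ft_force: [0.5, -0.6, 3.6]
opening: 0.285
grip_force: 30.0
t 43.75 pos [483.78 -35.31 179.02] yaw 1.3185 press 4.7 F [ 0.2 -0.1  3. ] M [-0.124 -0.11   0.068] lat(M) [ 0.5 -0.6] tool lat x,y -0.4 0.6
```

```bash
sed -i 's/range(2)/range(3)/' f.py; python3 -m inch '[[[0,0,0.0002],0.1,1],[[0,0,0.0002],0.1,1],[[0,0,0.0002],0.1,1],[[0,0,0],0,1],[[0,0,0],0,1],[[0,0,0],0,1],[[0,0,0],0,1],[[0,0,0],0,1],[[0,0,0],0,1],[[0,0,0],0,1]]'
python3 f.py
```

```text
t: 45.0
eef_pos: [483.8, -35.3, 179.0]
tcp_rot: [3.141, -0.0, 1.292]
ft_force: [0.3, -0.5, 2.7]
opening: 0.28
grip_force: 30.0
t 45.15 pos [483.77 -35.29 178.97] yaw 1.2924 press 5.2 F [ 0.8 -0.6  3.5] M [-0.17  -0.188  0.051] lat(M) [ 0.9 -0.8] tool lat x,y -0.5 1.0
```

```bash
python3 -m inch '[[[0,0.002,0.0002],0.1,1],[[0,0,0.0002],0.1,1],[[0,0,0.0002],0.1,1],[[0,0,0.0001],0.1,1],[[0,0,0],0,1],[[0,0,0],0,1],[[0,0,0],0,1],[[0,0,0],0,1],[[0,0,0],0,1],[[0,0,0],0,1]]'
python3 f.py
```

```text
t: 46.4
eef_pos: [483.8, -35.3, 178.9]
tcp_rot: [-3.142, -0.0, 1.258]
ft_force: [-0.5, 0.3, 3.2]
opening: 0.283
grip_force: 30.0
t 46.55 pos [483.86 -35.34 178.94] yaw 1.2575 press 5.1 F [-0.6 -0.   3.4] M [-0.132  0.16   0.058] lat(M) [-0.7 -0.6] tool lat x,y -0.8 -0.5
```

```bash
sed -i 's/range(3)/range(2)/' f.py; python3 -m inch '[[[0,0,0.0002],0.1,1],[[0,0,0.0002],0.1,1],[[0,0,0.0002],0.1,1],[[0,0,0.0001],0.1,1],[[0,0,0],0.05,1],[[0,0,0],0,1],[[0,0,0],0,1],[[0,0,0],0,1],[[0,0,0],0,1],[[0,0,0],0,1]]'
python3 f.py
```

```text
t: 47.8
eef_pos: [483.9, -35.3, 178.9]
tcp_rot: [-3.142, -0.0, 1.218]
ft_force: [-0.6, 0.0, 3.5]
opening: 0.282
grip_force: 30.0
t 47.9 pos [483.88 -35.33 178.89] yaw 1.2182 press 5.2 F [-0.6 -0.4  3.5] M [-0.103  0.263  0.035] lat(M) [-1.2 -0.5] tool lat x,y -0.9 -1.0
```

```bash
python3 -m inch '[[[0,-0.002,0.0002],0.1,1],[[0,0,0.0002],0.1,1],[[0,0,0.0002],0.1,1],[[0,0,0.0001],0.1,1],[[0,0,0],0,1],[[0,0,0],0,1],[[0,0,0],0,1],[[0,0,0],0,1],[[0,0,0],0,1],[[0,0,0],0,1]]'
python3 f.py
```

```text
t: 49.15
eef_pos: [483.8, -35.3, 178.9]
tcp_rot: [3.141, -0.0, 1.183]
ft_force: [0.4, -1.0, 4.0]
opening: 0.284
grip_force: 30.0
t 49.25 pos [483.8  -35.29 178.87] yaw 1.1834 press 4.8 F [-0.4 -0.5  3.1] M [-0.282  0.033  0.044] lat(M) [-0.2 -1.3] tool lat x,y -1.2 0.3
```

```bash
python3 -m inch '[[[0,0,0.0002],0.1,1],[[0,0,0.0002],0.1,1],[[0,0,0.0002],0.1,1],[[0,0,0.0002],0.1,1],[[0,0,0],0.05,1],[[0,0,0],0,1],[[0,0,0],0,1],[[0,0,0],0,1],[[0,0,0],0,1],[[0,0,0],0,1]]'
python3 f.py
```

```text
t: 50.5
eef_pos: [483.8, -35.3, 178.8]
tcp_rot: [3.141, -0.0, 1.144]
ft_force: [1.6, -0.2, 3.5]
opening: 0.28
grip_force: 30.0
t 50.6 pos [483.79 -35.31 178.83] yaw 1.1441 press 4.8 F [ 0.5 -0.3  3.1] M [-0.273 -0.018  0.083] lat(M) [ 0.1 -1.2] tool lat x,y -1.1 0.6
```

```bash
sed -i 's/range(2)/range(5)/' f.py; python3 f.py
```

```text
t 50.85 pos [483.79 -35.29 178.83] yaw 1.1441 press 5.0 F [ 0.7 -1.   3.3] M [-0.282 -0.042  0.079] lat(M) [ 0.2 -1.3] tool lat x,y -1.1 0.7
```

The torque has risen to 0.08 N·m (mean of 7 readings) from the steady 0.05. The sink of about 1.9 mm also fits a turn to the stop. I'll ease the twist off, lift straight out and go back to the rack.

```bash
python3 -m inch '[[[0,0,0],-0.3,1],[[0,0,0],-0.3,1],[[0,0,-0.5],-0.4,1],[[0,0,-0.6],-0.4,1],[[0,0,-0.55],-0.46,1],[[0.6,-0.06,0],0,1],[[0.75,-0.08,0],0,1],[[0.75,-0.08,0],0,1],[[0.75,-0.08,0],0,1],[[0.75,-0.08,0],0,1]]'
python3 to.py 535.2 280.8
```

```text
t: 52.1
eef_pos: [517.8, 180.7, 277.1]
tcp_rot: [-3.14, 0.001, 1.307]
ft_force: [-0.0, -1.1, -1.1]
opening: 0.282
grip_force: 30.0
pos [517.76 180.71 277.1 ] yaw 1.3074 F [-0.  -1.1 -1.1] M [-0.087 -0.047 -0.038] grip 29.998883306980133
tool x,y units 1.686 -0.154
```

```bash
python3 -m inch '[[[0.6,-0.055,0],0,1],[[0.6,-0.055,0],0,1],[[0.486,-0.044,0],0,1],[[0,0,0],0,1],[[0,0,0.4],0,1],[[0,0,0.4],0,1],[[0,0,0.3],0,1],[[0,0,0.1],0,1],[[0,0,0],0,1],[[0,0,0],0,1]]'
python3 to.py 535.2 280.8
python3 - <<'E'
from h import *
P={n:snap(n) for n in('side','scene','wrist')}
t=env.state()['eef_pos']-[0,0,106.2]
def crop(p,w,k):
    r,c=np.round(proj(p,t)).astype(int)
    return cv2.resize(p['pixels'][r-w:r+w,c-w:c+w,::-1],(k,k),interpolation=cv2.INTER_CUBIC)
cv2.imwrite('pics/r.png',np.hstack([crop(P['wrist'],40,360),crop(P['side'],40,360)]))
E
```

```text
t: 53.35
eef_pos: [536.0, 279.1, 206.6]
tcp_rot: [3.141, -0.001, 1.306]
ft_force: [0.2, 0.1, -1.1]
opening: 0.285
grip_force: 30.0
pos [535.99 279.12 206.57] yaw 1.3064 F [ 0.2  0.1 -1.1] M [0.007 0.058 0.004] grip 29.999515414237976
tool x,y units 0.024 -0.02
```

View pics/r.png

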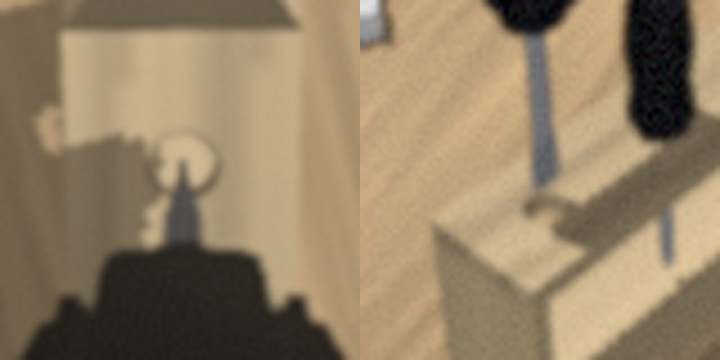

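The wrist crop shows the hole at (185,163) and the blade tip at (182,165), so they are aligned to within a millimetre. I'll apply a small correction and lower it in.

```bash
python3 -m inch '[[[0.02,-0.008,0],0,1],[[0,0,0],0,1],[[0,0,0.1],0,1],[[0,0,0.1],0,1],[[0,0,0.1],0,1],[[0,0,0.1],0,1],[[0,0,0.1],0,1],[[0,0,0.1],0,1],[[0,0,0],0,1],[[0,0,0],0,1]]'
python3 to.py 535.2 280.8
```

```text
t: 54.75
eef_pos: [535.7, 280.6, 169.9]
tcp_rot: [3.141, -0.0, 1.306]
ft_force: [-0.1, 0.4, -1.4]
opening: 0.28
grip_force: 30.0
pos [535.68 280.55 169.94] yaw 1.3064 F [-0.1  0.4 -1.4] M [0.009 0.05  0.066] grip 29.999595880508423
tool x,y units 0.002 -0.009
```

```bash
python3 -m inch '[[[0,-0.006,0.15],0,1],[[0,0,0.2],0,1],[[0,0,0.2],0,1],[[0,0,0.15],0,1],[[0,0,0.08],0,1],[[0,0,0.04],0,1],[[0,0,0.02],0,1],[[0,0,0],0,1],[[0,0,0],0,1],[[0,0,0],0,1]]'
python3 to.py 535.2 280.8
```

```text
t: 56.0
eef_pos: [535.3, 280.6, 119.6]
tcp_rot: [3.141, -0.0, 1.306]
ft_force: [0.3, -0.5, -1.7]
opening: 0.283
grip_force: 30.0
pos [535.29 280.6  119.56] yaw 1.3064 F [ 0.3 -0.5 -1.7] M [-0.049  0.001  0.055] grip 29.999491274356842
tool x,y units 0.003 -0.002
```

```bash
python3 -m inch '[[[0,0,0.008],0,1],[[0,0,0.008],0,1],[[0,0,0],0,1],[[0,0,0],0,-1],[[0,0,0],0,-1],[[0,0,0],0,-1],[[0,0,0],0,-1],[[0,0,0],0,-1],[[0,0,0],0,-1],[[0,0,0],0,-1]]'
python3 to.py 535.2 280.8
```

```text
t: 57.25
eef_pos: [535.3, 280.6, 118.4]
tcp_rot: [3.142, -0.0, 1.306]
ft_force: [-0.9, -0.6, -0.6]
opening: 0.955
grip_force: 0.0
pos [535.25 280.58 118.44] yaw 1.3063 F [-0.9 -0.6 -0.6] M [-0.006  0.034 -0.045] grip 0.0
tool x,y units 0.003 -0.002
```

```bash
python3 -m inch '[[[0,0,-0.2],0,-1],[[0,0,-0.4],0,-1],[[0,0,-0.5],0,-1],[[0,0,-0.5],0,-1],[[0,0,-0.4],0,-1],[[0,0,-0.3],0,-1],[[-0.3,0,0],0,-1],[[-0.3,0,0],0,-1],[[0,0,0],0,-1],[[0,0,0],0,-1]]'
python3 - <<'E'
from h import *
P={n:snap(n) for n in('side','scene')}
for n in P:
    for o in('driver_grip','flat_driver'):
        r=eyes.spot_point(o,P[n])[:1]
        if r: print(n,o,r[0]['score'],r[0]['centre'])
E
```

```text
t: 58.5
eef_pos: [525.8, 245.6, 256.2]
tcp_rot: [-3.141, 0.0, 1.306]
ft_force: [-0.2, 0.9, 0.7]
opening: 1.0
grip_force: 0.0
side driver_grip 0.66 [276.3, 204.4]
side flat_driver 0.57 [333.9, 212.0]
scene driver_grip 0.94 [206.3, 390.3]
scene flat_driver 0.96 [240.5, 377.9]
```

The detections match the first pictures (side (204,278), scene (389,205)), so the driver is back in its hole. Handing in.

```bash
python3 -c "
from cell import env;print(env.job_done())"
```

```text
the job is handed in; nothing more can be done
None
```

I turned the open cover screw clockwise until the torque rose from about 0.05 to 0.08 N·m, which I took as the locked stop, and put the driver back in its rack hole; I didn't check the slot by camera afterwards, and the job is handed in (last clock reading 58.5 s).

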